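# Lift the eggs out of the pot by the sprung knob and hold them to drip

## Robot

A 7-joint arm with a two-finger parallel gripper is mounted at the origin on a cart in front of the work surface, level with it; the furniture and walls round the work are solid. World frame = base frame: x ahead of the robot, y to its left, z up, the work surface at z = 0. Lengths are in m, angles in rad, forces in N, time in s.
With the tool pointing down it reaches from about 0.425 to 0.875 m from the base axis. Payload 4.7 kg.
Tool frame: the origin (TCP) lies between the finger pads; the fingertips stand 11 mm ahead of it and the grasp point (between the pads) lies 8 mm behind it; z points along the fingers, y is the line along which they close (so a half turn about z gives the same grasp; the last joint's range is limited). The gripper opens to 87 mm and grips with 3 to 60 N. Pads are 19 mm wide; open, the fingers measure 117 mm over their backs; the gripper's body (75 mm by 190 mm) begins 51 mm behind the grasp point.
Start: joints at [-1.137, 0.321, -0.07, 1.45, 0.023, 1.371, -0.057], TCP at [0.265, 0.594, 0.234] pointing down, gripper open.
Joint ranges: [-2.86, 2.86], [-0.3, 2.09], [-1.38, 1.24], [0.06, 2.45], [-1.56, 4.7], [0.09, 2.05], [-2.69, 2.69]. Speed limits (rad/s): [2.57, 2.57, 3.14, 3.14, 3.14, 3.14, 3.14].

## Interface

Orientations are given as a unit quaternion [x, y, z, w].
In Python, from rig import * gives the robot as it stands.
- The arm moves only by the tool arm_command, never from a script. Its argument "steps" is a list of rows, each a list of 3 entries, a list of its own where there are three numbers: the closure, from -1 (fully open) to 1 (shut), so that 0 is half open, then the shift along the world's x, y, z in cm, then the turn, a rotation vector about the world's x, y, z in degrees. In form: [[grip, [tx, ty, tz], [wx, wy, wz]], ...]. A call has 1 to 12 rows; each row shifts and turns the commanded pose from where the row before left it; what a row does not reach is not made up. A row lasts 1/10 s, in which the tool goes at most 50 mm and 8.59 degrees, less where a joint would pass 70% of its speed; a pose out of reach is approached as far as the arm can. A call with a gripper value outside its range is refused whole. The fingers move at their own pace and stop on an object; "newtons" is the grip in N (left out, the last holds). Time passes only in rows, so rows that do not move let the fingers close. It gives the time, the measured TCP pose, the force, the opening and the grip force at its end, in the units of the state.
- observe(): the state, without advancing time (a new reading comes with each control period).
- capture(name): name is "scene" or "top"; returns a dict with "color" (400x640x3 uint8, red, green, blue), "K" (3x3 intrinsics, pixels), "D" ([k1, k2, p1, p2, k3] as OpenCV has them; the pictures are not rectified), "world_to_cam" (4x4, takes a point from world to camera coordinates). Camera axes: x right, y up, looking along -z (the intrinsics and any distortion apply to the point x, -y, -z); pixel columns grow to the right and rows downward; lengths in m; the calibration is good to about 2 mm. A picture is of the moment at which its call begins. There is no depth.
- close_job(): hands the job in; it is judged then, once.
The state is a dict: "time_s": time; "qpos": joint angles; "joint_vel": joint speeds; "joint_efforts": joint torques, N m; "eef_pos": TCP position; "ee_rot": TCP orientation; "wrist_force": force on the tool from outside, world axes, zero at the start; "ft_torque": the same for the moment, N m; "finger_gap": finger opening in m; "grip_force": force on a finger pad.
Only numpy, scipy, OpenCV 4.12 (cv2) and the standard library are available. Lean on these libraries where they do the work, as an engineer would, in place of code of your own. Each camera call takes 0.05 s, during which the arm holds its last target. There are 200 camera calls.

## Task

The eggs are cooked: take hold of the black lifting knob in the middle of the wire egg rack, draw it up on its spring to its stop while the rack still stands in the pot, then lift the rack straight up, level and with all four eggs in it, without dragging the pot along or knocking the things round it. Finish while holding it: keep the rack level and still in the air by its drawn-out knob, centred over the pot and a few centimetres clear of its rim, so that it drips back into the pot; do not put it down or let go.

Things in the scene. Friction and masses are not known exactly. Their poses are not given: they have to be found in the camera images.
- pot: stainless casserole, 204 mm across outside (210 mm at the rim, 198 mm clear inside), 100 mm high, loose (1.3 kg) on a 10 mm cork mat; two loop handles at its own +y and -y reach 140 mm from its axis, 82 mm up. Origin: centre of its underside; z up. Its inner floor is 4 mm above the origin, its rim 100 mm above
- egg_rack: round steel wire rack, 180 mm across, about 0.3 kg without eggs, standing inside the pot on four feet; origin at its centre, level with the underside of the feet; z up. Gallery wire up to 52 mm; a 10 mm hub tube (12 mm collar) in the middle up to 84 mm carries the lifting knob. Four brown eggs (44 mm thick, 57 mm tall, 60 g each) stand upright in its wells, 50 mm from its axis, at 45, 135, 225 and 315 degrees from its own x axis; their tops are 77 mm above the origin
- knob_grip (a point): centre of the black lifting knob on the rack's axis: a flat upright paddle 36 mm long (its x axis), 13 mm thick (its y axis: grip it across this), 24 mm high; its axes are the rack's. With the knob down it lies 100 mm above the rack's origin (4 mm above the pot's rim), drawn out 150 mm
- lift_knob (a joint): how far the knob is drawn up out of the hub tube, in m: 0 is down (sprung home), 0.05 is the stop. The spring pulls it back with 1.2 N at 0 and 2.2 N at the stop, less than half the weight of the loaded rack (about 4.5 to 6 N), so the rack lifts only once the knob is at its stop
- egg_1_center (a point): centre (half-way up) of the egg standing in the well at 45 degrees from the rack's x axis; seated it lies 48.7 mm above the rack's origin; the egg's z axis is up
- egg_2_center (a point): the same for the egg at 135 degrees
- egg_3_center (a point): the same for the egg at 225 degrees
- egg_4_center (a point): the same for the egg at 315 degrees
- pot_lid: glass lid of the pot with a black knob, 209 mm across, 56 mm high, laid aside on the worktop near its front edge, to the right of the pot; origin: centre of its underside. Leave it alone
- egg_timer: red kitchen timer, 69 mm across, 60 mm high, standing to the right of the pot, farther back than the lid; origin: centre of its underside. Leave it alone
Not all that is in view belongs to the job. Leave any yellow look-alike of the part that bears egg_2_center alone.

How it is judged:
On the way, in this order (a step that is already met when the one before it is completed fails the run):
1. the knob is drawn up to its stop with the rack still at the bottom of the pot (value of joint lift_knob above 0.045 m and z of egg_rack in the frame of pot below 0.03 m), for 0.02 s.
2. the rack is lifted so that its feet are above the rim, over the pot (z of egg_rack in the frame of pot above 0.105 m and horizontal distance between egg_rack and pot below 0.05 m), for 0.1 s.
At the end, for the whole second after the job is handed in: ends holding: rack hung in the fingers by its knob (drawn over 45 mm), feet 12 to 100 mm over the pot's rim, axis within 35 mm of the pot's, tilt < 0.12 rad, < 20 mm/s, < 0.2 rad/s, clear of the upright pot; all eggs in their wells (centres 43 to 54 mm above its origin, within 60 mm of its axis) (z of egg_rack in the frame of pot between 0.112 and 0.2 m and horizontal distance between egg_rack and pot below 0.035 m and angle between egg_rack's own z axis and vertical below 0.12 rad and linear speed of egg_rack below 0.02 m/s and angular speed of egg_rack below 0.2 rad/s and value of joint lift_knob above 0.045 m and contact force between egg_rack and the fingers above 1 N and contact force between egg_rack and pot below 0.1 N and angle between pot's own z axis and vertical below 0.05 rad and z of egg_1_center in the frame of egg_rack between 0.043 and 0.054 m and horizontal distance between each of egg_1_center, egg_2_center, egg_3_center, egg_4_center and egg_rack below 0.06 m and z of egg_2_center in the frame of egg_rack between 0.043 and 0.054 m and z of egg_3_center in the frame of egg_rack between 0.043 and 0.054 m and z of egg_4_center in the frame of egg_rack between 0.043 and 0.054 m); the arm keeps its last pose, push and grip.
It fails at once if the rack tips by more than 0.25 rad (angle between egg_rack's own z axis and vertical above 0.25 rad).
It fails at once if the pot is dragged more than 30 mm (distance of pot from where it was at the start of the episode above 0.03 m).
It fails at once if the lid or the timer is shifted by more than 30 mm (distance of any of pot_lid, egg_timer from where it was at the start of the episode above 0.03 m).
It also fails if it takes over 40 s, if anything falls off the work surface, if the arm or the gripper's body presses on something with over 40 N, if the wrist force passes 120 N, or if a joint passes its speed limit or range.

## Working session

There is one attempt and no reset: what is moved stays moved. The work goes in short steps, Python scripts to look and compute and a tool call to move; the robot and the scene stay as the last step left them, time stands still between calls to the robot, and variables do not carry over. Pictures are saved under pics/ and viewed, at most 10 in all, crops included, and the job is handed in when it is done.

Besides the shell and the picture viewer there is one more tool, called by a JSON object that holds its "name" and its "arguments". arm_command: Moves the arm, as the interface text tells. Its arguments: {"type":"object","properties":{"steps":{"type":"array"},"newtons":{"type":"number"}},"required":["steps"]}

```bash
mkdir -p pics; python3 - <<'E'
from rig import *
import cv2,pickle
o=observe();print({k:o[k] for k in('time_s','eef_pos','ee_rot','finger_gap','wrist_force')})
for n in("scene","top"):
    c=capture(n);cv2.imwrite(f'pics/{n}0.png',c['color'][:,:,::-1]);pickle.dump(c,open(f'{n}0.pkl','wb'))
    print(n,c['K'],c['D'],c['world_to_cam'])
E
```

```text
{'time_s': 0.0, 'eef_pos': array([0.26473155, 0.59306881, 0.23247284]), 'ee_rot': array([ 2.08320031e-01,  9.78060257e-01, -9.35294706e-04, -1.54312814e-04]), 'finger_gap': 0.0870876394539492, 'wrist_force': array([0.25859385, 0.79262564, 0.67800983])}
scene [[398.15360115   0.         318.13959512]
 [  0.         398.15360115 200.41855926]
 [  0.           0.           1.        ]] [-0.09174515  0.          0.          0.          0.        ] [[-0.81528848 -0.57895574  0.01072126  0.22567761]
 [ 0.4101303  -0.56427915  0.71650693 -0.53340873]
 [-0.40877601  0.58855696  0.69749758 -0.5181221 ]
 [ 0.          0.          0.          1.        ]]
top [[452.03813423   0.         321.61375403]
 [  0.         452.03813423 200.30043411]
 [  0.           0.           1.        ]] [-0.05905542  0.          0.          0.          0.        ] [[-0.00722364 -0.99997314  0.00124239 -0.41058333]
 [ 0.99384658 -0.00704204  0.11054129 -0.56913173]
 [-0.11052957  0.00203326  0.99387076 -0.9846439 ]
 [ 0.          0.          0.          1.        ]]
```

View pics/scene0.png

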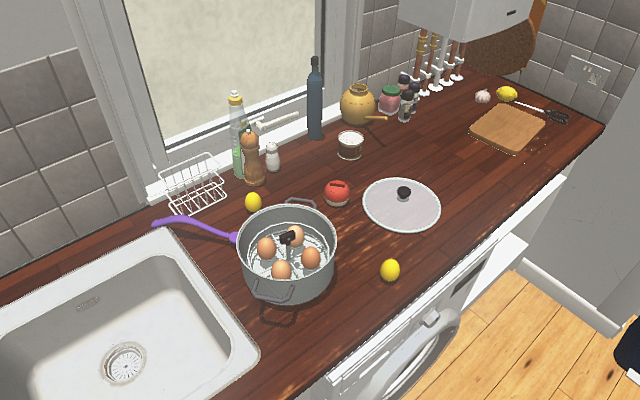

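View pics/top0.png

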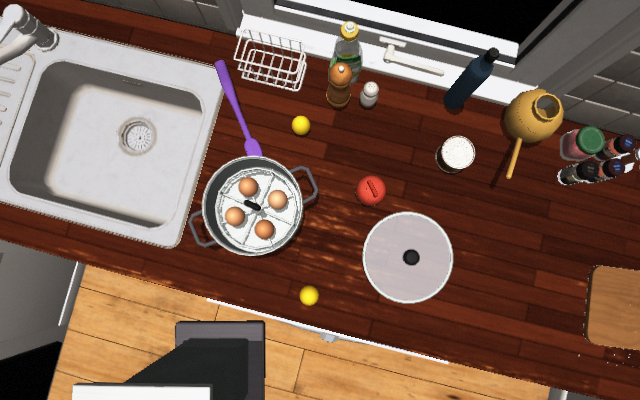

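Candidates for the black knob: the paddle in the pot at top (252,205) / scene (288,238), and the lid's round knob at top (411,257) / scene (403,192). I choose the one in the pot, between the four brown eggs. The yellow things at (301,125) and (309,295) are decoys. I'll check this in a close crop.

```bash
cat > h.py <<'E'
import numpy as np,cv2,pickle
def ray(c,uv):
    p=cv2.undistortPoints(np.array([[uv]],float),c['K'],c['D'])[0,0]
    W=c['world_to_cam'];R=W[:3,:3];o=-R.T@W[:3,3]
    return o,R.T@np.array([p[0],-p[1],-1.])
def atz(c,uv,z):
    o,d=ray(c,uv);return o+d*(z-o[2])/d[2]
def proj(c,P):
    W=c['world_to_cam'];q=W[:3,:3]@np.array(P,float)+W[:3,3]
    return cv2.projectPoints(np.array([[q[0],-q[1],-q[2]]]),np.zeros(3),np.zeros(3),c['K'],c['D'])[0].ravel()
def tri(c1,u1,c2,u2):
    A=np.zeros((3,3));b=np.zeros(3)
    for c,u in((c1,u1),(c2,u2)):
        o,d=ray(c,u);d/=np.linalg.norm(d);M=np.eye(3)-np.outer(d,d);A+=M;b+=M@o
    return np.linalg.solve(A,b)
E
python3 - <<'E'
from h import *
t=pickle.load(open('top0.pkl','rb'));s=pickle.load(open('scene0.pkl','rb'))
a=cv2.resize(t['color'][145:265,190:320],None,fx=3,fy=3,interpolation=2)
b=cv2.resize(s['color'][190:310,225:355],None,fx=3,fy=3,interpolation=2)
cv2.imwrite('pics/crop0.png',np.hstack([a,b])[:,:,::-1])
print(tri(t,(252,205),s,(288,238)),atz(t,(252,205),.114))
for c,(u0,u1,v0,v1) in((t,(235,270,190,220)),(s,(275,300,225,255))):
    m=(c['color'].max(2)<45)[v0:v1,u0:u1].astype(np.uint8)
    n,l,st,ce=cv2.connectedComponentsWithStats(m)
    i=1+st[1:,4].argmax();y,x=np.where(l==i);print(st[i],ce[i]+[u0,v0],cv2.minAreaRect(np.c_[x,y].astype(np.float32)))
E
```

```text
[ 0.54799922 -0.27034154  0.10926852] [ 0.54829    -0.27060272  0.114     ]
[10 10 16 10 82] [252.20731707 204.90243902] ((17.299999237060547, 14.90000057220459), (16.54690170288086, 4.919349670410156), 26.56505012512207)
[19 10  1  2  2] [294.  235.5] ((19.0, 10.5), (1.0, 0.0), -90.0)
```

View pics/crop0.png

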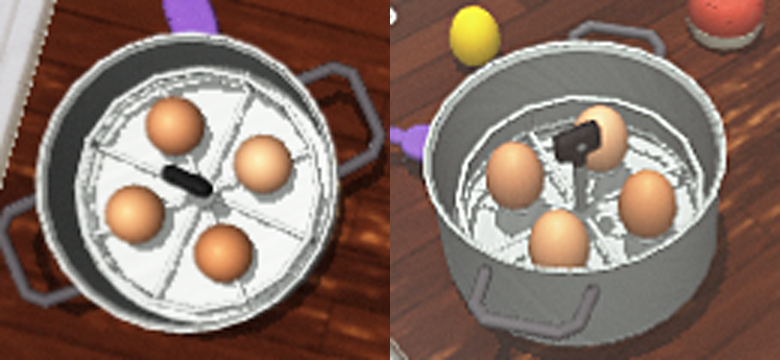

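The crop shows the black paddle on its stem in the middle of the four brown eggs, at crop (187,181), with its long axis slanting about 22° down to the right. This is the right knob. Next I measure its yaw and centre.

```bash
python3 - <<'E'
from h import *
t=pickle.load(open('top0.pkl','rb'));s=pickle.load(open('scene0.pkl','rb'))
T=lambda x,y:(190+(x-1)/3,145+(y-1)/3); S=lambda x,y:(225+(x-391)/3,190+(y-1)/3)
e=np.array([atz(t,T(*p),.0627) for p in((175,125),(263,163),(222,252),(135,213))])
print('eggs',e.mean(0),[np.degrees(np.arctan2(*(p-e.mean(0))[[1,0]])) for p in e],[np.linalg.norm(p-e.mean(0)) for p in e])
a,b=atz(t,T(165,172),.126),atz(t,T(209,190),.126);print('knob',(a+b)/2,np.degrees(np.arctan2(*(a-b)[[1,0]])),np.linalg.norm(a-b))
print('knob tri',tri(t,T(187,181),s,S(577,143)))
# rim ellipse
pts=[atz(t,T(*p),.11) for p in((38,185),(338,185),(190,33),(190,330),(60,105),(310,105),(75,290),(300,285))]
(x,y),r=cv2.minEnclosingCircle(np.array(pts)[:,:2].astype(np.float32));print('pot',x,y,r)
from rig import *
from scipy.spatial.transform import Rotation as R
M=R.from_quat(observe()['ee_rot']).as_matrix();print('tool y yaw',np.degrees(np.arctan2(M[1,1],M[0,1])),M.round(3))
E
```

```text
eggs [ 0.54829539 -0.27131924  0.0627    ] [np.float64(20.957028106544474), np.float64(-68.9295034380809), np.float64(-159.6517821891015), np.float64(111.13893588747648)] [np.float64(0.0496588336508579), np.float64(0.050032410800342604), np.float64(0.04960354370214657), np.float64(0.04950549754557319)]
knob [ 0.54707473 -0.27242078  0.126     ] 67.44291048251715 0.03259692793159997
knob tri [ 0.54883492 -0.26998413  0.11083768]
pot 0.5471963882446289 -0.2696458101272583 0.10578317195177078
tool y yaw 65.94952495638032 [[-0.913  0.408 -0.001]
 [ 0.408  0.913 -0.002]
 [-0.    -0.002 -1.   ]]
```

{"name": "arm_command", "arguments": {"steps": [[-1,[2.4,-2.9,0.3],[0,0,-3.5]],[-1,[2.4,-2.9,0.3],[0,0,-3.5]],[-1,[2.4,-2.9,0.3],[0,0,-3.5]],[-1,[2.4,-2.9,0.3],[0,0,-3.5]],[-1,[2.4,-2.9,0.3],[0,0,-3.5]],[-1,[2.4,-2.9,0.3],[0,0,-3.5]],[-1,[2.4,-2.9,0],[0,0,-3.5]],[-1,[2.4,-2.9,0],[0,0,-3.5]],[-1,[2.4,-2.9,0],[0,0,-3.5]],[-1,[2.4,-2.9,0],[0,0,-3.5]]]}}

```text
time_s: 1.1
eef_pos: [0.5055, 0.3022, 0.2512]
ee_rot: [0.494, 0.87, -0.0, -0.0]
wrist_force: [0.6, 0.7, -0.1]
finger_gap: 0.0869
grip_force: 0.0
```

{"name": "arm_command", "arguments": {"steps": [[-1,[0.6,-3.8,0],[0,0,-4]],[-1,[0.6,-3.8,0],[0,0,-4]],[-1,[0.6,-3.8,0],[0,0,-4]],[-1,[0.6,-3.8,0],[0,0,-4]],[-1,[0.6,-3.8,0],[0,0,-4]],[-1,[0.6,-3.8,0],[0,0,-4]],[-1,[0.6,-3.8,0],[0,0,-4]],[-1,[0.6,-3.8,0],[0,0,-4]]]}}

```text
time_s: 1.9
eef_pos: [0.5527, -0.0019, 0.2513]
ee_rot: [0.715, 0.7, -0.0, -0.0]
wrist_force: [1.1, -0.4, 0.4]
finger_gap: 0.0869
grip_force: 0.0
```

{"name": "arm_command", "arguments": {"steps": [[-1,[-0.1,-3.9,0],[0,0,-3.5]],[-1,[-0.1,-3.9,0],[0,0,-3.5]],[-1,[-0.1,-3.9,0],[0,0,-3.5]],[-1,[-0.1,-3.9,0],[0,0,-3.5]],[-1,[-0.1,-3.9,0],[0,0,-3.5]],[-0.2,[0,-3.9,0],[0,0,-3.5]],[-0.2,[0,-3.5,0],[0,0,-2]],[-0.2,[0,0,-3],[0,0,0]],[-0.2,[0,0,-3],[0,0,0]],[-0.2,[0,0,-2],[0,0,0]],[-0.2,[0,0,0],[0,0,0]]]}}

```text
time_s: 3.0
eef_pos: [0.5458, -0.2682, 0.168]
ee_rot: [0.839, 0.544, -0.002, -0.003]
wrist_force: [0.4, 0.3, -0.7]
finger_gap: 0.0538
grip_force: 0.0
```

```bash
python3 - <<'E'
from rig import *
from h import *
im=[]
for n,(u,v) in(("top",(190,140)),("scene",(225,175))):
    c=capture(n);pickle.dump(c,open(n+'1.pkl','wb'))
    im.append(cv2.resize(c['color'][v:v+130,u:u+130],None,fx=3,fy=3,interpolation=2))
cv2.imwrite('pics/crop1.png',np.hstack(im)[:,:,::-1])
from scipy.spatial.transform import Rotation as R
o=observe();M=R.from_quat(o['ee_rot']).as_matrix();print(o['eef_pos'],o['qpos'].round(2) ,np.degrees(np.arctan2(M[1,1],M[0,1])),o['finger_gap'])
E
```

```text
[ 0.54790337 -0.2694163   0.17170861] [-0.15  0.32  0.68  1.66 -0.21  1.24  0.16] -24.049956630961333 0.05249328100281236
```

View pics/crop1.png

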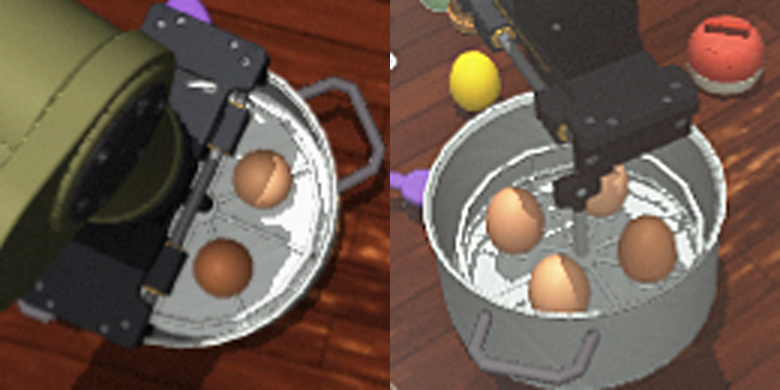

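The gripper sits squarely over the knob, its jaws straddling the paddle (scene crop about 578,190), and the eggs stand clear. Going down slowly, then closing gently.

{"name": "arm_command", "arguments": {"steps": [[-0.2,[0,-0.1,-1.5],[0,0,0]],[-0.2,[0,0,-1.5],[0,0,0]],[-0.2,[0,0,-1.5],[0,0,0]],[-0.2,[0,0,-1.2],[0,0,0]],[-0.2,[0,0,-0.7],[0,0,0]],[-0.2,[0,0,0],[0,0,0]],[-0.2,[0,0,0],[0,0,0]]], "newtons": 30}}

```text
time_s: 3.8
eef_pos: [0.5481, -0.2706, 0.1077]
ee_rot: [0.839, 0.544, -0.0, 0.0]
wrist_force: [-0.3, -0.1, 0.7]
finger_gap: 0.0521
grip_force: 0.0
```

{"name": "arm_command", "arguments": {"steps": [[0.2,[0,0,0],[0,0,0]],[0.4,[0,0,0],[0,0,0]],[0.5,[0,0,0],[0,0,0]],[0.6,[0,0,0],[0,0,0]],[0.8,[0,0,0],[0,0,0]],[1,[0,0,0],[0,0,0]],[1,[0,0,0],[0,0,0]],[1,[0,0,0],[0,0,0]]], "newtons": 30}}

```text
time_s: 4.6
eef_pos: [0.548, -0.2705, 0.1076]
ee_rot: [0.839, 0.544, -0.0, 0.0]
wrist_force: [0.1, 0.1, 0.6]
finger_gap: 0.0126
grip_force: 30.0
```

```bash
python3 - <<'E'
from rig import *
from h import *
c=capture("scene");u,v=225,175
cv2.imwrite('pics/crop2.png',cv2.resize(c['color'][v:v+130,u:u+130],None,fx=4,fy=4,interpolation=2)[:,:,::-1])
o=observe();print(o['eef_pos'],o['finger_gap'],o['grip_force'],o['wrist_force'],o['ft_torque'])
E
```

```text
[ 0.5479848  -0.27043675  0.10762194] 0.012614992777209032 30.000105276703835 [ 0.47083377 -0.34251465  0.31605643] [-0.08872793  0.0514757   0.07576629]
```

View pics/crop2.png

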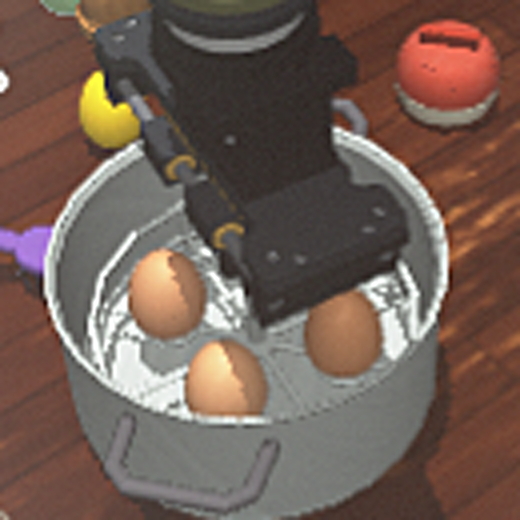

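The jaws hold the paddle: the gap is 12.6 mm, which matches its 13 mm, and the eggs and pot have not moved. Now I draw the knob up.

{"name": "arm_command", "arguments": {"steps": [[1,[0,0,0.6],[0,0,0]],[1,[0,0,0.8],[0,0,0]],[1,[0,0,0.8],[0,0,0]],[1,[0,0,0.8],[0,0,0]],[1,[0,0,0.8],[0,0,0]],[1,[0,0,0.6],[0,0,0]],[1,[0,0,0.4],[0,0,0]],[1,[0,0,0],[0,0,0]],[1,[0,0,0],[0,0,0]]]}}

```text
time_s: 5.55
eef_pos: [0.5478, -0.2703, 0.1554]
ee_rot: [0.839, 0.544, -0.0, -0.0]
wrist_force: [-0.1, -0.1, -2.7]
finger_gap: 0.0127
grip_force: 30.0
```

{"name": "arm_command", "arguments": {"steps": [[1,[0,0,0.1],[0,0,0]],[1,[0,0,0.1],[0,0,0]],[1,[0,0,0.1],[0,0,0]],[1,[0,0,0.1],[0,0,0]],[1,[0,0,0],[0,0,0]]]}}

```text
time_s: 6.05
eef_pos: [0.5478, -0.2703, 0.1592]
ee_rot: [0.839, 0.544, -0.0, -0.0]
wrist_force: [-0.6, 0.3, -4.9]
finger_gap: 0.0129
grip_force: 30.0
```

{"name": "arm_command", "arguments": {"steps": [[1,[0,0,0.2],[0,0,0]],[1,[0,0,0.4],[0,0,0]],[1,[0,0,0.6],[0,0,0]],[1,[0,0,0.8],[0,0,0]],[1,[0,0,0.8],[0,0,0]],[1,[0,0,0.8],[0,0,0]],[1,[0,0,0.4],[0,0,0]],[1,[0,0,0],[0,0,0]]]}}

```text
time_s: 6.85
eef_pos: [0.5484, -0.2707, 0.2006]
ee_rot: [0.839, 0.544, 0.001, 0.001]
wrist_force: [1.3, -0.1, -5.3]
finger_gap: 0.0126
grip_force: 30.0
```

```bash
python3 - <<'E'
from rig import *
from h import *
c=capture("scene");u,v=205,135
cv2.imwrite('pics/crop3.png',cv2.resize(c['color'][v:v+175,u:u+175],None,fx=3,fy=3,interpolation=2)[:,:,::-1])
o=observe();print(o['eef_pos'],o['finger_gap'],o['grip_force'],o['wrist_force'],o['ft_torque'])
E
```

```text
[ 0.54812243 -0.27049166  0.19994172] 0.01262319497879375 29.999008532613516 [ 0.26707982 -0.34161392 -4.46916537] [-0.02562211  0.17803062  0.02216321]
```

View pics/crop3.png

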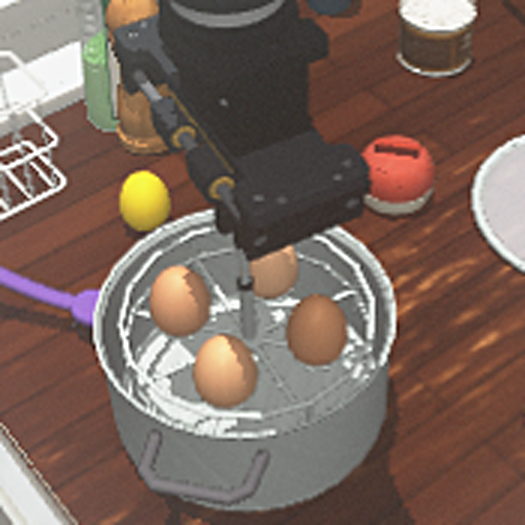

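The rack is rising level with its eggs seated: the drawn stem shows at crop (245,285), and the pot has stayed put. I continue up 10 cm.

{"name": "arm_command", "arguments": {"steps": [[1,[0,0,0.4],[0,0,0]],[1,[0,0,0.8],[0,0,0]],[1,[0,0,1],[0,0,0]],[1,[0,0,1],[0,0,0]],[1,[0,0,1],[0,0,0]],[1,[0,0,1],[0,0,0]],[1,[0,0,1],[0,0,0]],[1,[0,0,1],[0,0,0]],[1,[0,0,1],[0,0,0]],[1,[0,0,1],[0,0,0]],[1,[0,0,0.6],[0,0,0]],[1,[0,0,0.2],[0,0,0]]]}}

```text
time_s: 8.1
eef_pos: [0.5482, -0.2706, 0.3005]
ee_rot: [0.839, 0.544, 0.0, 0.001]
wrist_force: [-0.5, -0.5, -5.8]
finger_gap: 0.0128
grip_force: 30.0
```

{"name": "arm_command", "arguments": {"steps": [[1,[0,0,0],[0,0,0]],[1,[0,0,0],[0,0,0]],[1,[0,0,0],[0,0,0]],[1,[0,0,0],[0,0,0]],[1,[0,0,0],[0,0,0]],[1,[0,0,0],[0,0,0]],[1,[0,0,0],[0,0,0]],[1,[0,0,0],[0,0,0]],[1,[0,0,0],[0,0,0]],[1,[0,0,0],[0,0,0]]]}}

```text
time_s: 9.1
eef_pos: [0.5479, -0.2705, 0.2996]
ee_rot: [0.839, 0.544, -0.0, 0.0]
wrist_force: [-0.2, 0.8, -5.8]
finger_gap: 0.0124
grip_force: 30.0
```

```bash
python3 - <<'E'
from rig import *
from h import *
im=[]
for n,(u,v) in(("scene",(205,115)),("top",(165,120))):
    c=capture(n);im.append(cv2.resize(c['color'][v:v+190,u:u+190],(399,399),interpolation=2))
cv2.imwrite('pics/crop4.png',np.hstack(im)[:,:,::-1])
o=observe();print(o['eef_pos'],o['finger_gap'],o['grip_force'],o['wrist_force'],o['ft_torque'],abs(o['joint_vel']).max())
E
```

```text
[ 0.54792788 -0.27045627  0.29957888] 0.012513131727690715 29.999085729941726 [ 0.41024432  0.35980399 -5.90018934] [-0.06861156  0.09408689  0.04995793] 0.001605758019326192
```

View pics/crop4.png

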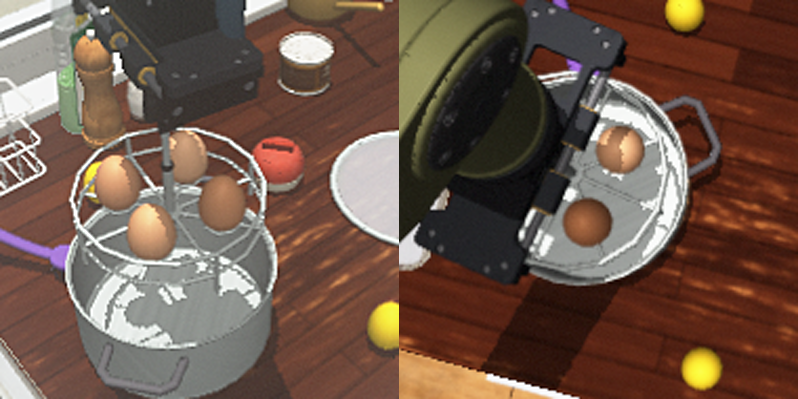

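The rack hangs level over the pot with all four eggs in it (scene crop about 168,200), its feet about 45 mm above the rim, still and centred. I'll hand it in.

```bash
python3 -c "
from rig import *
print(close_job())"
```

```text
the job is handed in; nothing more can be done
None
```

I handed the job in with the rack hanging level and still by its drawn-out knob, all four eggs seated, centred over the pot and about 45 mm above its rim; the hand-in call returned no verdict.

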